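# Feel along the trilobite's ridge

### The arm

A 6-joint arm with a two-finger parallel gripper is mounted at the origin on the work surface. World frame = base frame: x ahead of the robot, y to its left, z up, the work surface at z = 0. Lengths are in m, angles in degrees, forces in N, time in s.
With the tool pointing down it reaches from about 0.4 to 0.825 m from the base axis. Payload 7 kg.
Tool frame: the origin (TCP) lies on the centre line of the jaws, within the pads' length; the fingertips stand 19 mm ahead of it and the grasp point (between the pads) is the TCP; z points along the fingers, y is the line along which they close (so a half turn about z gives the same grasp; the last joint's range is limited). The gripper opens to 88 mm and grips with 3 to 60 N. Pads are 19 mm wide; open, the fingers measure 130 mm over their backs; the gripper's body (78 mm by 193 mm) begins 47 mm behind the grasp point.
Start: joints at [80.22, 20.546, 0.682, 0, -70.136, -16.507], TCP at [0.299, 0.605, 0.246] pointing down, gripper open.
Joint ranges: [-176.03, 176.03], [-82.01, 121.73], [-58.28, 71.71], [-173.87, 95.51], [-174.79, -0.11], [-173.66, 173.66]. Speed limits (degrees/s): [136.94, 136.94, 172.46, 180, 180, 180].

### API

Orientations are given as [roll, pitch, yaw] about the fixed x, y, z axes, in that order (R = Rz(yaw) Ry(pitch) Rx(roll)).
In Python, from plant import * gives the robot as it stands. The module is installed in compiled form; this text tells all that it offers.
- The arm moves only by the tool play_rows, never from a script. Its argument "deltas" is a list of rows, each a list of 6 numbers: the shift along the world's x, y, z scaled (see below), then the turn, a rotation vector about the world's x, y, z scaled (see below). A call has 1 to 10 rows; each row shifts and turns the commanded pose from where the row before left it; what a row does not reach is not made up. The controller multiplies each number of a shift by 800 mm and each number of a turn by 180 degrees. A row lasts 1/10 s, in which the tool goes at most 50 mm and 8.59 degrees, less where a joint would pass 70% of its speed; a pose out of reach is approached as far as the arm can. A call with a number of a shift or a turn outside -1 to 1 is refused whole. A call with a gripper value outside its range is refused whole. "gripper" is the gripper command: -1 is shut, 1 is fully open, values between are in proportion, set as the call begins (left out, the last holds). The fingers move at their own pace and stop on an object; the grip force is fixed at half the most. Time passes only in rows, so rows that do not move let the fingers close. It gives the time, the measured TCP pose, the force, the opening and the grip force at its end, in the units of the state.
- get_obs(): the state, without advancing time (a new reading comes with each control period).
- snapshot(name): name is "scene" or "top" or "wrist"; returns (picture, depth): 400x640x3 uint8, blue, green, red; 400x640 float32, m along the optical axis (not along the pixel's ray), 0 where there is no reading.
- camera_model(name): a dict with "fx", "fy", "cx", "cy" (pixels), "world_to_cam" (4x4, takes a point from world to camera coordinates). Camera axes: x right, y down, z forward; pixel columns grow to the right and rows downward; lengths in m; the calibration is good to about 2 mm. A picture is of the moment at which its call begins: read the wrist's pose just before it. camera_model takes no time and is no camera call; for the wrist camera it gives the pose at the moment of the call.
- close_job(): hands the job in; it is judged then, once.
The state is a dict: "clock": time; "joint_pos": joint angles; "qvel": joint speeds; "tau": joint torques, N m; "tool_pos": TCP position; "orientation": TCP orientation; "force": force on the tool from outside, world axes, zero at the start; "moment": the same for the moment, N m; "opening": finger opening in m; "gripper_force": force on a finger pad.
Only numpy, scipy, OpenCV 4.12 (cv2) and the standard library are available. Lean on these libraries where they do the work, as an engineer would, in place of code of your own. Each camera call takes 0.05 s, during which the arm holds its last target. There are 200 camera calls.

### The job

Feel the trilobite for loose rings: with the fingers shut, run the fingertips lightly along the crest of its curved middle ridge, from the broad head shield along to the small tail, then take the hand away. Press so gently that the sprung stage under the slab stays well clear of its bottom stop; do not lift or shift the slab, and leave the ammonites, the pick and the dish where they are.

Things in the scene. Friction and masses are not known exactly. Their poses are not given: they have to be found in the camera images.
- ridge1 (a point): Point 1 of 5 on the crest of the trilobite's raised middle ridge, on the middle of the broad head shield (16 mm above the slab's face); in the slab's frame at x 50, y -7 mm. The ridge runs smoothly through points 1 to 5 in an arc about 110 mm long; its crest is about 13 to 20 mm wide and stands 3 mm or more above the ribs on either side. z is up.
- ridge2 (a point): Point 2 of 5 on the crest of the trilobite's raised middle ridge, a quarter of the way back (15 mm); in the slab's frame at x 25, y 3.5 mm. z is up.
- ridge3 (a point): Point 3 of 5 on the crest of the trilobite's raised middle ridge, at the middle (14 mm); in the slab's frame at x 0, y 7 mm. z is up.
- ridge4 (a point): Point 4 of 5 on the crest of the trilobite's raised middle ridge, three quarters of the way back (13 mm); in the slab's frame at x -25, y 3.5 mm. z is up.
- ridge5 (a point): Point 5 of 5 on the crest of the trilobite's raised middle ridge, on the small round tail (12 mm); in the slab's frame at x -50, y -7 mm. z is up.
- slab: Loose grey sandstone slab 190 x 130 x 20 mm, 1.1 kg, lying flat on the sprung stage, the fossil on its upper face. Origin at the centre of its underside (42 mm above the table), x along its length towards the trilobite's head, z up.
- trilobite: The dark fossil, fixed on the slab and part of it: about 150 mm long, 66 mm wide at the head; broad rounded head shield with two eye knobs and two backward spines at one end, ribs each side of the raised middle ridge, small round tail. Bent sideways in an arc. Same origin and axes as the slab.
- stage: Fixed steel base, 250 x 190 x 8 mm, of the low sprung stage that carries the slab. Origin at the centre of its underside, on the table.
- plate (a joint): Sinking of the stage's aluminium plate (230 x 170 mm, top 42 mm above the table when unloaded by the hand), straight down, in m: 0 = up with the slab on it, 0.015 = on its bottom stop. About 0.6 N of push starts it down, then about 0.9 N for each mm; it springs back up when let go.
- ammonite_a: Bystander: loose dark coiled ammonite fragment, about 55 mm across, 22 mm high. Origin at its underside near the coil's centre.
- ammonite_b: Bystander: loose dark ammonite fragment, three quarters of an open coil, about 60 mm across, 24 mm high. Origin at its underside near the coil's centre.
- pick: Bystander: steel dental pick with knurled grip, 150 mm long, 8 mm thick, lying on the table. Origin under its middle, x towards the point.
- dish: Bystander: white ceramic bowl, 110 mm across, 32 mm high, loose on the table. Origin at the centre of its underside.

How it is judged (in metres and radians):
On the way, in this order (a step that is already met when the one before it is completed fails the run):
1. the fingertips lightly touch the ridge at point 1 (head) (horizontal distance between the grasp point and ridge1 below 0.012 m and contact force between the fingers and trilobite above 0.2 N), for 0.06 s.
2. the fingertips lightly touch the ridge at point 2 (quarter way) (horizontal distance between the grasp point and ridge2 below 0.012 m and contact force between the fingers and trilobite above 0.2 N), for 0.06 s.
3. the fingertips lightly touch the ridge at point 3 (middle) (horizontal distance between the grasp point and ridge3 below 0.012 m and contact force between the fingers and trilobite above 0.2 N), for 0.06 s.
4. the fingertips lightly touch the ridge at point 4 (three quarters) (horizontal distance between the grasp point and ridge4 below 0.012 m and contact force between the fingers and trilobite above 0.2 N), for 0.06 s.
5. the fingertips lightly touch the ridge at point 5 (tail) (horizontal distance between the grasp point and ridge5 below 0.012 m and contact force between the fingers and trilobite above 0.2 N), for 0.06 s.
At the end, for the whole second after the job is handed in: Ridge touched at its five points in order, head to tail (grasp centre within 12 mm of each seen from above, fingertips on the fossil); plate back up within 1.5 mm, slab flat, still and within 12 mm of its start, each bystander within 15 mm of its start (distance of slab from where it was at the start of the episode below 0.012 m and linear speed of slab below 0.01 m/s and angle between slab's own z axis and vertical below 0.05 rad and value of joint plate below 0.0015 m and distance of each of ammonite_a, ammonite_b, pick, dish from where it was at the start of the episode below 0.015 m).
It fails at once if the stage is pressed close to its bottom stop (more than 12 of 15 mm) (value of joint plate above 0.012 m).
It fails at once if the slab is lifted off the stage (z of slab in the frame of stage above 0.05 m).
It fails at once if the slab is tipped (angle between slab's own z axis and vertical above 0.12 rad).
It fails at once if the slab is pushed away (distance of slab from where it was at the start of the episode above 0.022 m).
It fails at once if a bystander is disturbed (distance of any of ammonite_a, ammonite_b, pick, dish from where it was at the start of the episode above 0.015 m).
It also fails if it takes over 40 s, if anything falls off the work surface, if the arm or the gripper's body presses on something with over 40 N, if the wrist force passes 120 N, or if a joint passes its speed limit or range.

## Working session

There is one attempt and no reset: what is moved stays moved. The work goes in short steps, Python scripts to look and compute and a tool call to move; the robot and the scene stay as the last step left them, time stands still between calls to the robot, and variables do not carry over. Pictures are saved under pics/ and viewed, at most 10 in all, crops included, and the job is handed in when it is done.

Besides the shell and the picture viewer there is one more tool, called after ">>>" in YAML: its name, and indented under it one key for each argument. play_rows: Moves the arm, as the interface text tells. Its arguments: {"type":"object","properties":{"deltas":{"type":"array","items":{"type":"array","items":{"type":"number","minimum":-1,"maximum":1}}},"gripper":{"type":"number"}},"required":["deltas"]}

```bash
mkdir -p pics
python3 - <<'E'
from plant import *
import cv2,numpy as np
o=get_obs();print(o)
for n in("top","scene"):
    p,d=snapshot(n);cv2.imwrite(f"pics/{n}.png",p);np.savez(f"{n}.npz",p=p,d=d,**{k:v for k,v in camera_model(n).items()})
    print(camera_model(n))
E
```

```text
{'clock': 0.0, 'joint_pos': array([ 8.02204026e+01,  2.05908100e+01,  6.34063819e-01, -1.89374940e-02,
       -7.01338121e+01, -1.65069055e+01]), 'qvel': array([ 0.18373719,  0.0699299 ,  0.03351464,  0.06168808,  0.02400637,
       -0.08303586]), 'tau': array([ 1.68687733e-03, -5.82721066e+01,  2.93046981e+01,  6.99675232e+00,
        7.06955689e-03, -1.59748488e-04]), 'tool_pos': array([0.29875882, 0.60479138, 0.24463562]), 'orientation': array([ 1.79908116e+02, -8.66398757e-03, -2.62929455e+01]), 'force': array([-0.49325363, -0.81233484, -0.35219192]), 'moment': array([ 0.02352773,  0.03495198, -0.04380462]), 'gripper_force': 0.0, 'opening': 0.08738393431538724}
{'fx': 475.6800117248818, 'fy': 475.6800117248818, 'cx': 318.04007021036324, 'cy': 197.70361499251328, 'world_to_cam': array([[ 0.02774608, -0.99956618, -0.00988005,  0.04897764],
       [-0.98403636, -0.02557417, -0.17612043,  0.60881525],
       [ 0.17579135,  0.01460898, -0.98431904,  0.83998899],
       [ 0.        ,  0.        ,  0.        ,  1.        ]])}
{'fx': 456.22457670856045, 'fy': 456.22457670856045, 'cx': 320.07231481208896, 'cy': 205.62387064004352, 'world_to_cam': array([[ 0.07369503,  0.9972787 ,  0.00205972, -0.08723951],
       [ 0.66648465, -0.04771404, -0.74399031, -0.32548197],
       [-0.74186741,  0.05620116, -0.66818723,  1.37530373],
       [ 0.        ,  0.        ,  0.        ,  1.        ]])}
```

View pics/top.png

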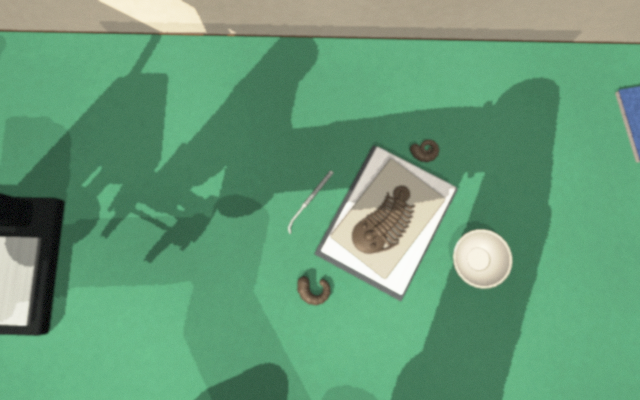

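The top view shows the slab centred near pixel (390,217), with the trilobite's head at the lower left (370,237) and its tail at (401,191). Next I'll measure the slab outline from depth.

```bash
cat > h.py <<'E'
import cv2,numpy as np
def pts(f):
    z=np.load(f); d=z['d']; v,u=np.mgrid[:400,:640]
    c=np.stack([(u-z['cx'])/z['fx']*d,(v-z['cy'])/z['fy']*d,d],-1)
    T=z['world_to_cam']; return z['p'],d,(c-T[:3,3])@T[:3,:3]
E
python3 - <<'E'
from h import *
for f in("top.npz","scene.npz"):
    p,d,w=pts(f)
    near=(d>0)&(abs(w[...,0]-.55)<.25)&(abs(w[...,1]+.1)<.2)
    m=near&(w[...,2]>.053)&(w[...,2]<.09)
    n,l,s,c=cv2.connectedComponentsWithStats(m.astype(np.uint8)); k=1+np.argmax(s[1:,4]); m=l==k
    q=w[m]; r=cv2.minAreaRect((q[:,:2]*1000).astype(np.float32)); print(f,m.sum(),r)
    print('z pct',np.percentile(q[:,2],[5,25,50,75,95]))
    g=p.astype(int).sum(-1)
    t=m&(g<330)
    a=w[t]; print('dark',t.sum(),a.mean(0),cv2.minAreaRect((a[:,:2]*1000).astype(np.float32)),'z',np.percentile(a[:,2],[5,50,95]))
    print([tuple(cv2.boxPoints(r).round(0).tolist())])
p=cv2.imread('pics/top.png');cv2.imwrite('pics/c.png',cv2.resize(p[130:310,280:520],None,fx=3.3,fy=3.3,interpolation=cv2.INTER_CUBIC))
p=cv2.imread('pics/scene.png');cv2.imwrite('pics/s.png',p)
E
```

```text
top.npz 7084 ((574.2695922851562, -66.22297668457031), (129.83966064453125, 190.89590454101562), 53.450531005859375)
z pct [0.05876923 0.06054538 0.06203256 0.06610258 0.07384037]
dark 1634 [ 0.57023735 -0.05742581  0.06946855] ((566.9360961914062, -65.938720703125), (72.73696899414062, 136.2079315185547), 48.05502700805664) z [0.06265565 0.06936634 0.07577535]
[([459.0, -62.0], [612.0, -175.0], [690.0, -71.0], [536.0, 43.0])]
scene.npz 4577 ((573.7897338867188, -65.34152221679688), (131.49783325195312, 192.20425415039062), 53.404136657714844)
z pct [0.05867156 0.06206656 0.06320856 0.06707031 0.07514548]
dark 1294 [ 0.58360485 -0.06174662  0.06862264] ((584.8959350585938, -58.060394287109375), (106.56404876708984, 179.85403442382812), 53.404136657714844) z [0.05592663 0.06930529 0.07657059]
[([457.0, -61.0], [612.0, -175.0], [690.0, -70.0], [536.0, 45.0])]
```

View pics/c.png

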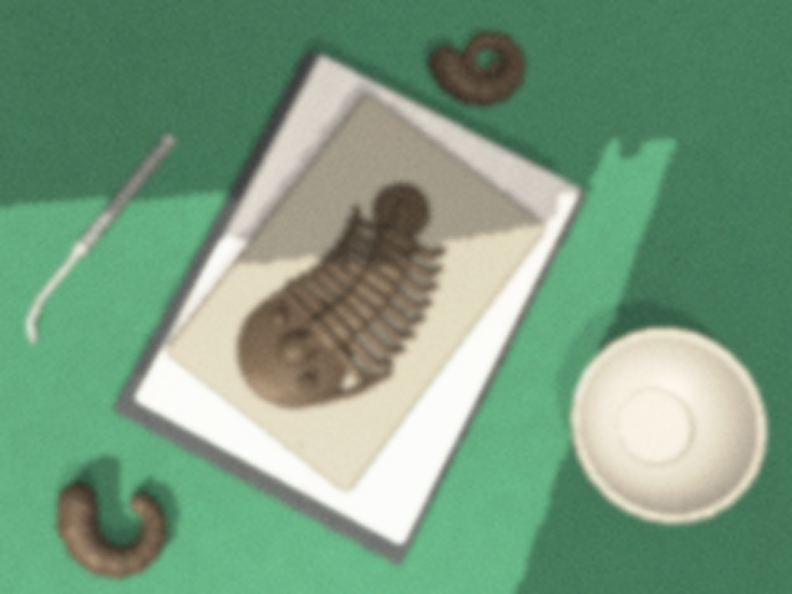

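View pics/s.png

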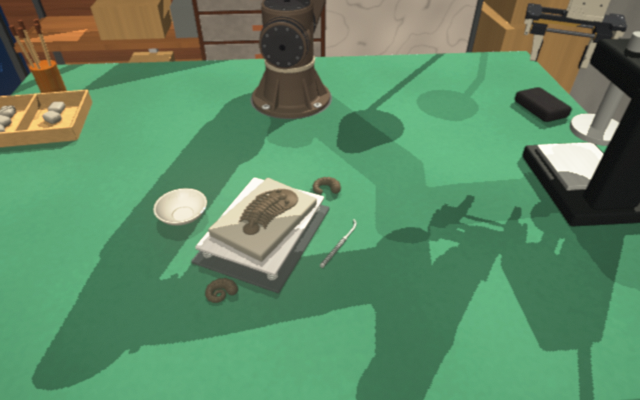

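Run:
```python
from h import *
p,d,w=pts("top.npz"); z=np.load("top.npz");T=z['world_to_cam']
c=np.array([.574,-.066]);a=np.radians(143.45);X=np.array([np.cos(a),np.sin(a)]);Y=np.array([-X[1],X[0]])
R=[(50,-7,16),(25,3.5,15),(0,7,14),(-25,3.5,13),(-50,-7,12)]
im=p.copy();im=cv2.resize(im[150:290,300:480],None,fx=4.4,fy=4.2,interpolation=cv2.INTER_CUBIC)
l=(w[...,:2]-c);lx=l@X*1000;ly=l@Y*1000
for x,y,h in R:
    P=np.r_[c+X*x/1e3+Y*y/1e3,.062+h/1e3]; q=T[:3,:3]@P+T[:3,3]
    u=z['fx']*q[0]/q[2]+z['cx'];v=z['fy']*q[1]/q[2]+z['cy']
    cv2.circle(im,(int((u-300+.5)*4.4),int((v-150+.5)*4.2)),4,(0,0,255),-1)
    prof=[round(float(np.median(w[...,2][(abs(lx-x)<5)&(abs(ly-k)<2.5)&(d>0)]))*1000,1) for k in range(-35,40,5)]
    print(P.round(4),prof)
cv2.imwrite('pics/m.png',im)
```

```text
[ 0.538  -0.0306  0.078 ] [65.2, 68.9, 69.6, 69.8, 73.2, 76.2, 76.6, 74.2, 70.0, 68.9, 69.4, 66.2, 63.9, 64.8, 62.9]
[ 0.5518 -0.0539  0.077 ] [62.0, 66.4, 66.7, 68.0, 69.2, 69.4, 73.9, 74.6, 74.7, 75.3, 71.5, 68.0, 66.8, 65.4, 65.6]
[ 0.5698 -0.0716  0.076 ] [61.2, 61.2, 62.2, 66.1, 67.4, 68.4, 68.2, 73.7, 73.8, 73.7, 73.7, 69.5, 67.6, 65.3, 65.2]
[ 0.592  -0.0837  0.075 ] [61.1, 61.6, 64.6, 66.5, 67.0, 67.5, 72.0, 73.9, 72.9, 72.7, 69.7, 67.1, 65.6, 63.6, 62.0]
[ 0.6183 -0.0902  0.074 ] [60.8, 59.7, 62.4, 65.3, 68.2, 70.5, 71.0, 69.5, 65.7, 62.8, 61.2, 61.5, 61.4, 62.0, 61.3]
```

View pics/m.png

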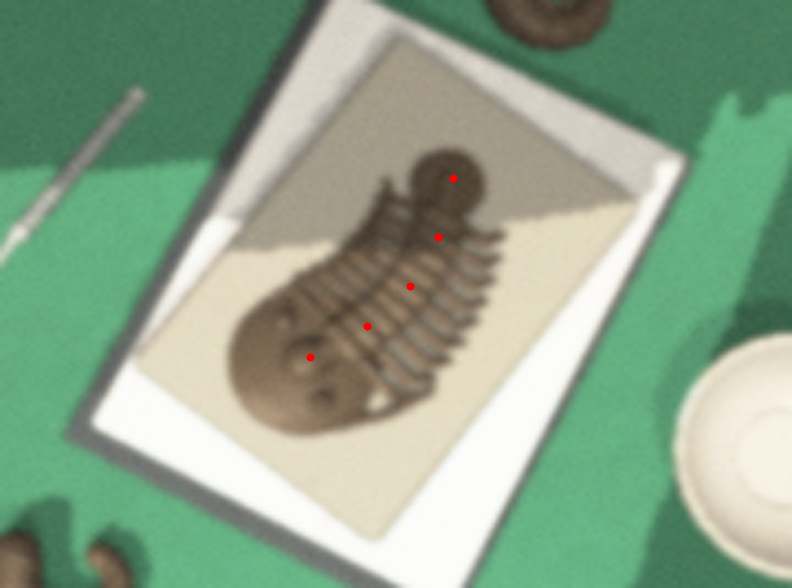

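The projected points sit on the ridge, and the height profile peaks at each one (head 76.6 mm, tail 71 mm). Before moving I'll check what stands near the start: the black stand on the left.

Run:
```python
from h import *
for f in("top.npz","scene.npz"):
    p,d,w=pts(f);ok=(d>0)
    print(f)
    for y in np.arange(.9,-.2,-.1):
        r=[]
        for x in np.arange(.1,.9,.1):
            m=ok&(abs(w[...,0]-x)<.05)&(abs(w[...,1]-y)<.05)
            r.append(f"{np.percentile(w[...,2][m],99):5.2f}" if m.sum()>3 else "  .  ")
        print(f"y{y:.1f}",*r)
```

```text
top.npz
y0.9   .     .     .     .     .     .     .     .  
y0.8   .     .     .     .     .     .     .     .  
y0.7   .    0.00  0.00  0.05  0.05  0.00  0.00  0.00
y0.6   .    0.00  0.04  0.05  0.11  0.13  0.00  0.00
y0.5   .    0.00  0.00  0.00  0.00  0.00  0.00  0.00
y0.4   .    0.00  0.00  0.00  0.00  0.00  0.00  0.00
y0.3   .    0.00  0.00  0.00  0.00  0.00  0.00  0.00
y0.2   .    0.00  0.00  0.00  0.00  0.00  0.00  0.00
y0.1   .    0.00  0.00  0.02  0.02  0.01  0.00  0.00
y0.0   .    0.00  0.00  0.01  0.08  0.07  0.04  0.00
y-0.1   .    0.00  0.00  0.04  0.07  0.08  0.06  0.00
scene.npz
y0.9   .     .     .     .     .     .     .     .  
y0.8  0.04  0.04  0.00   .     .     .     .     .  
y0.7  0.04  0.04  0.34  0.35  0.33  0.15  0.00   .  
y0.6  0.00  0.33  0.37  0.34  0.32  0.27  0.00  0.00
y0.5  0.00  0.34  0.34  0.00  0.00  0.00  0.00  0.00
y0.4  0.00  0.00  0.00  0.00  0.00  0.00  0.00  0.00
y0.3  0.00  0.00  0.00  0.00  0.00  0.00  0.00  0.00
y0.2  0.00  0.00  0.00  0.00  0.00  0.00  0.00  0.00
y0.1  0.21  0.00  0.00  0.03  0.04  0.01  0.00  0.00
y0.0  0.28  0.00  0.00  0.02  0.08  0.08  0.05  0.00
y-0.1  0.25  0.00  0.00  0.04  0.08  0.08  0.06  0.00
```

>>> play_rows:
  deltas:
    - [0, -0.06, 0, 0, 0, -0.044]
    - [0, -0.06, 0, 0, 0, -0.044]
    - [0, -0.06, 0, 0, 0, -0.044]
    - [0, -0.06, 0, 0, 0, -0.044]
    - [0.0275, -0.05, 0, 0, 0, -0.044]
    - [0.0275, -0.05, 0, 0, 0, -0.044]
    - [0.0275, -0.05, 0, 0, 0, -0.044]
    - [0.0275, -0.05, 0, 0, 0, -0.044]
    - [0.0275, -0.05, 0, 0, 0, -0.044]
    - [0.0275, -0.05, 0, 0, 0, -0.044]
  gripper: -1

```text
clock: 1.1
tool_pos: [0.4312, 0.1714, 0.2456]
orientation: [-180.0, 0.0, -105.8]
force: [0.9, 1.2, 0.5]
opening: 0.0133
gripper_force: 0.0
```

>>> play_rows:
  deltas:
    - [0.0222, -0.0421, 0, 0, 0, -0.0192]
    - [0.0222, -0.0421, 0, 0, 0, -0.0192]
    - [0.0222, -0.0421, -0.033, 0, 0, -0.0192]
    - [0.0222, -0.0421, -0.033, 0, 0, -0.0192]
    - [0.0222, -0.0421, -0.033, 0, 0, -0.0192]
    - [0.0222, -0.0421, -0.033, 0, 0, -0.0192]
    - [0, 0, 0, 0, 0, 0]
    - [0, 0, 0, 0, 0, 0]
    - [0, 0, 0, 0, 0, 0]

```text
clock: 2.0
tool_pos: [0.5376, -0.0285, 0.1404]
orientation: [-180.0, 0.0, -126.2]
force: [0.2, 0.2, -0.4]
opening: 0.0007
gripper_force: 0.0
```

Run:
```python
from plant import *
import cv2,numpy as np
for i in range(4):
    o=get_obs();print(o['clock'],o['tool_pos'],o['orientation'],o['force'].round(2),o['opening'])
    p,d=snapshot("top" if i else "wrist")
    if not i: cv2.imwrite("pics/w.png",p)
```

```text
2.0 [ 0.53761052 -0.02848499  0.14041728] [-1.79978280e+02  2.51065588e-02 -1.26183939e+02] [ 0.22  0.2  -0.42] 0.0006656170750278988
2.05 [ 0.53774727 -0.02812706  0.14083555] [-1.79949210e+02  6.67666779e-02 -1.26148261e+02] [ 0.03  0.09 -0.23] 0.0007653151462840629
2.1 [ 0.53777678 -0.02795247  0.14100943] [-1.79935034e+02  8.48686031e-02 -1.26129006e+02] [ 0.1   0.15 -0.11] 0.0006302115102894972
2.15 [ 0.53775983 -0.02788822  0.14103963] [-1.79932945e+02  8.95929286e-02 -1.26122027e+02] [-0.67  0.74  0.01] 0.00021327866716069617
```

View pics/w.png

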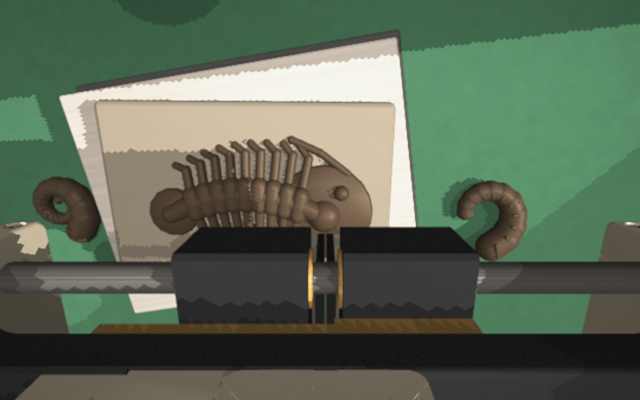

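Fingers are aligned along the ridge, with the glabella knob just ahead of the pads at about pixel (325,215). Next I descend in steps.

>>> play_rows:
  deltas:
    - [0, -0.0017, -0.02, 0, 0, 0]
    - [0, -0.0017, -0.02, 0, 0, 0]
    - [0, 0, -0.01, 0, 0, 0]
    - [0, 0, -0.003, 0, 0, 0]
    - [0, 0, -0.0015, 0, 0, 0]
    - [0, 0, -0.0015, 0, 0, 0]
    - [0, 0, 0, 0, 0, 0]
    - [0, 0, 0, 0, 0, 0]

```text
clock: 3.0
tool_pos: [0.5377, -0.0315, 0.0956]
orientation: [-180.0, 0.0, -126.2]
force: [-1.2, 1.6, 1.7]
opening: 0.0006
gripper_force: 1.0
```

>>> play_rows:
  deltas:
    - [0, 0, -0.0015, 0, 0, 0]
    - [0, 0, 0, 0, 0, 0]
    - [0, 0, 0, 0, 0, 0]

```text
clock: 3.3
tool_pos: [0.5377, -0.0315, 0.0941]
orientation: [-180.0, 0.0, -126.2]
force: [-1.5, 1.1, 3.5]
opening: 0.0003
gripper_force: 1.6
```

Run:
```python
from plant import *
import cv2,numpy as np
for i in range(4):
    o=get_obs();print(o['clock'],o['tool_pos'].round(4),o['orientation'].round(1),o['force'].round(2))
    p,d=snapshot("wrist")
cv2.imwrite("pics/w2.png",p)
```

```text
3.3 [ 0.5377 -0.0315  0.0941] [-180.     0.  -126.2] [-1.55  1.07  3.52]
3.35 [ 0.5377 -0.0315  0.0941] [-180.     0.  -126.2] [-1.96  1.61  2.94]
3.4 [ 0.5377 -0.0315  0.0941] [-180.     0.  -126.2] [-1.94  2.    3.6 ]
3.45 [ 0.5377 -0.0315  0.0941] [-180.     0.  -126.2] [-0.89  1.45  3.  ]
```

>>> play_rows:
  deltas:
    - [0.0035, -0.0055, -0.0003, 0, 0, 0]
    - [0.0035, -0.0055, -0.0003, 0, 0, 0]
    - [0.0035, -0.0055, -0.0003, 0, 0, 0]
    - [0.0035, -0.0055, -0.0003, 0, 0, 0]
    - [0.0035, -0.0055, -0.0003, 0, 0, 0]
    - [0, 0, 0, 0, 0, 0]
    - [0, 0, 0, 0, 0, 0]

```text
clock: 4.2
tool_pos: [0.5519, -0.0543, 0.0929]
orientation: [-180.0, -0.0, -126.2]
force: [0.9, -1.9, 3.7]
opening: -0.0001
gripper_force: 1.8
```

>>> play_rows:
  deltas:
    - [0.0045, -0.0043, -0.0003, 0, 0, 0]
    - [0.0045, -0.0043, -0.0003, 0, 0, 0]
    - [0.0045, -0.0043, -0.0003, 0, 0, 0]
    - [0.0045, -0.0043, -0.0003, 0, 0, 0]
    - [0.0045, -0.0043, -0.0003, 0, 0, 0]
    - [0, 0, 0, 0, 0, 0]
    - [0, 0, 0, 0, 0, 0]

```text
clock: 4.9
tool_pos: [0.5701, -0.0713, 0.0917]
orientation: [-179.9, 0.0, -126.2]
force: [0.4, -1.6, 2.7]
opening: 0.0005
gripper_force: 1.8
```

Next: delta (21.9, -12.4, -1) mm.

>>> play_rows:
  deltas:
    - [0.0055, -0.0031, -0.0004, 0, 0, 0]
    - [0.0055, -0.0031, -0.0004, 0, 0, 0]
    - [0.0055, -0.0031, -0.0004, 0, 0, 0]
    - [0.0055, -0.0031, -0.0004, 0, 0, 0]
    - [0.0055, -0.0031, -0.0004, 0, 0, 0]
    - [0, 0, 0, 0, 0, 0]
    - [0, 0, 0, 0, 0, 0]

```text
clock: 5.6
tool_pos: [0.5923, -0.0836, 0.0902]
orientation: [-179.9, 0.0, -126.2]
force: [0.2, -2.1, 4.9]
opening: 0.0004
gripper_force: 2.0
```

Run:
```python
from plant import *
import cv2,numpy as np
for i in range(3):
    o=get_obs();print(o['clock'],o['tool_pos'].round(4),o['force'].round(2))
    p,d=snapshot("wrist")
cv2.imwrite("pics/w3.png",p)
```

```text
5.6 [ 0.5923 -0.0836  0.0902] [ 0.25 -2.06  4.92]
5.65 [ 0.5923 -0.0836  0.0903] [ 0.21 -2.64  4.25]
5.7 [ 0.5922 -0.0835  0.0903] [ 1.3  -2.15  4.95]
```

View pics/w3.png

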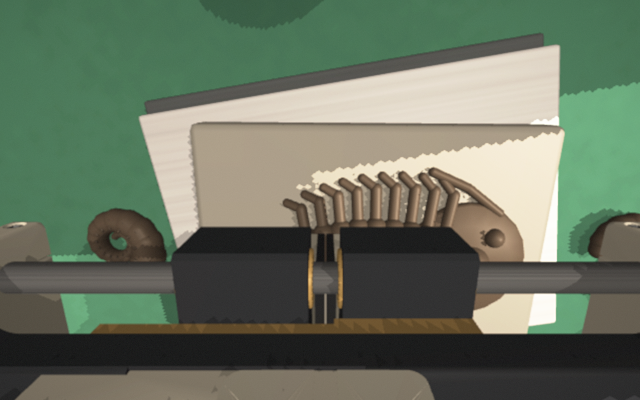

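>>> play_rows:
  deltas:
    - [0.0065, -0.0017, -0.0003, 0, 0, 0]
    - [0.0065, -0.0017, -0.0003, 0, 0, 0]
    - [0.0065, -0.0017, -0.0003, 0, 0, 0]
    - [0.0065, -0.0017, -0.0003, 0, 0, 0]
    - [0.0065, -0.0017, -0.0003, 0, 0, 0]
    - [0, 0, 0, 0, 0, 0]
    - [0, 0, 0, 0, 0, 0]

```text
clock: 6.45
tool_pos: [0.6187, -0.0902, 0.089]
orientation: [-179.9, 0.1, -126.2]
force: [1.8, -1.0, 4.4]
opening: 0.0003
gripper_force: 1.7
```

>>> play_rows:
  deltas:
    - [0, 0, -0.0005, 0, 0, 0]
    - [0, 0, 0.004, 0, 0, 0]
    - [0, 0, 0.006, 0, 0, 0]
    - [0, 0, 0.03, 0, 0, 0]
    - [0, 0, 0.05, 0, 0, 0]
    - [-0.03, 0.05, 0.04, 0, 0, 0]
    - [-0.03, 0.05, 0, 0, 0, 0]
    - [-0.03, 0.05, 0, 0, 0, 0]
    - [-0.03, 0.05, 0, 0, 0, 0]
    - [-0.03, 0.05, 0, 0, 0, 0]

```text
clock: 7.45
tool_pos: [0.4985, 0.1065, 0.1888]
orientation: [180.0, -0.0, -126.2]
force: [0.7, 0.8, -0.3]
opening: 0.0001
gripper_force: 0.0
```

>>> play_rows:
  deltas:
    - [0, 0.05, 0, 0, 0, 0]
    - [0, 0.05, 0, 0, 0, 0]
    - [0, 0.05, 0, 0, 0, 0]
    - [0, 0, 0, 0, 0, 0]
    - [0, 0, 0, 0, 0, 0]
    - [0, 0, 0, 0, 0, 0]

```text
clock: 8.05
tool_pos: [0.4997, 0.2246, 0.1884]
orientation: [180.0, -0.1, -126.2]
force: [0.5, -0.8, -0.5]
opening: 0.0003
gripper_force: 0.0
```

Run:
```python
from plant import *
from h import *
p,d=snapshot("top");np.savez("t2.npz",p=p,d=d,**camera_model("top"));print(get_obs()['tool_pos'])
cv2.imwrite("pics/t2.png",p)
p,d,w=pts("t2.npz")
m=(d>0)&(abs(w[...,0]-.55)<.25)&(abs(w[...,1]+.1)<.2)&(w[...,2]>.053)&(w[...,2]<.09)
n,l,s,c=cv2.connectedComponentsWithStats(m.astype(np.uint8));m=l==1+np.argmax(s[1:,4]);q=w[m]
print(cv2.minAreaRect((q[:,:2]*1000).astype(np.float32)),np.percentile(q[:,2],[5,25,50,75,95]))
```

```text
[0.49995899 0.22439484 0.18856445]
((574.1029663085938, -66.11550903320312), (129.91561889648438, 190.65199279785156), 53.43454360961914) [0.05873747 0.0605067  0.06206447 0.06607649 0.07380635]
```

View pics/t2.png

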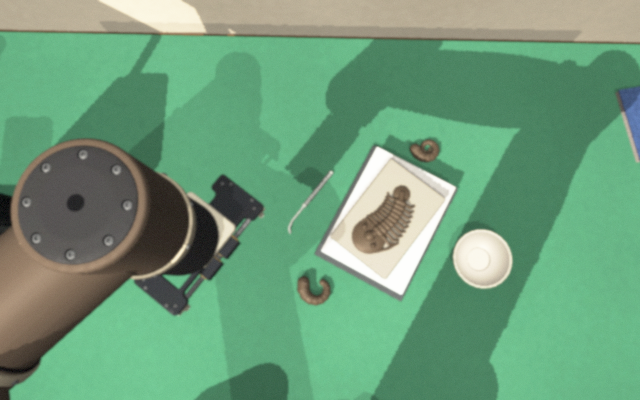

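The hand is clear. The slab hasn't moved (within 0.2 mm), the plate is back up, and the ammonites, pick and dish sit where they were in the first picture, at pixels (425,150), (314,290), (310,200) and (482,259).

```bash
python3 -c "
from plant import *
print(close_job())"
```

```text
the job is handed in; nothing more can be done
None
```

I ran the shut fingertips along the ridge from head to tail at about 2–5 N, with contact at all five points. The last picture shows the slab within 0.2 mm of its start, the plate back up and the bystanders in place; the job is handed in, but no verdict was returned.

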